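# Slacken the tape-reel nut of unknown thread

### The arm

A 7-joint arm with a two-finger parallel gripper is mounted at the origin on the work surface. World frame = base frame: x ahead of the robot, y to its left, z up, the work surface at z = 0. Lengths are in m, angles in degrees, forces in N, time in s.
With the tool pointing down it reaches from about 0.35 to 0.9 m from the base axis. Payload 19.9 kg.
Tool frame: the origin (TCP) lies on the centre line of the jaws, within the pads' length; the fingertips stand 14 mm ahead of it and the grasp point (between the pads) lies 5 mm behind it (bot.finger_overhang is the distance from the TCP to the fingertips, in m); x points along the fingers, z is the direction in which the jaws open and shut, and the axes are right-handed (so a half turn about x gives the same grasp; the last joint's range is limited). The gripper opens to 94 mm and grips with 3 to 60 N. Pads are 16 mm wide; open, the fingers measure 119 mm over their backs; the gripper's body (75 mm by 177 mm) begins 78 mm behind the grasp point.
Start: joints at [-79.211, 23.915, -0.59, 92.452, 0.269, 63.638, -3.037], TCP at [0.142, 0.609, 0.219] pointing down, gripper open.
Joint ranges: [-161.28, 161.28], [-22.2, 115.67], [-73.04, 71.86], [3.21, 147.25], [-68.34, 248.33], [10.77, 114.83], [-161.83, 161.83]. Speed limits (degrees/s): [108.29, 108.29, 136.94, 136.94, 172.46, 172.46, 172.46].

### API

Orientations are given as a 3x3 rotation matrix whose columns are the frame's x, y, z axes.
In Python, from rig import bot gives the robot as it stands.
- The arm moves only by the tool step_arm, never from a script. Its argument "moves" is a list of rows, each a list of 7 numbers: the shift along the tool's x, y, z in units of 40 mm (1.0 is 40 mm), then the turn, a rotation vector about the tool's x, y, z in units of 5 degrees (1.0 is 5 degrees), then the finger opening in mm, from 0 to 94. A call has 1 to 20 rows; each row shifts and turns the commanded pose from where the row before left it, along the tool's axes as they then stand; what a row does not reach is not made up. A row lasts 1/8 s, in which the tool goes at most 62.5 mm and 10.7 degrees, less where a joint would pass 70% of its speed; a pose out of reach is approached as far as the arm can. A call is refused whole if a number of a shift passes 1 or a number of a turn 1, either way. A call with a gripper value outside its range is refused whole. The fingers move at their own pace and stop on an object; "squeeze" is the grip in N (left out, the last holds). Time passes only in rows, so rows that do not move let the fingers close. It gives the time, the measured TCP pose, the force and the opening at its end, in the units of the state.
- bot.read_state(): the state, without advancing time (a new reading comes with each control period).
- bot.read_camera(name): name is "side" or "top" or "wrist"; returns a dict with "img" (384x512x3 uint8, blue, green, red), "range_z" (384x512 float32, m along the optical axis (not along the pixel's ray), 0 where there is no reading), "K" (3x3 intrinsics, pixels), "pose" (4x4, takes a point from camera to world coordinates). Camera axes: x right, y down, z forward; pixel columns grow to the right and rows downward; lengths in m; the calibration is good to about 2 mm. A picture is of the moment at which its call begins.
- bot.job_done(): hands the job in, once; it reports no verdict.
The state is a dict: "clock": time; "qpos": joint angles; "qd": joint speeds; "joint_efforts": joint torques, N m; "tcp_pos": TCP position; "tcp_rot": TCP orientation; "ft_force": force on the tool from outside, world axes, zero at the start; "torque": the same for the moment, N m; "finger_gap": opening from 0.0 (shut) to 1.0 (fully open).
Only numpy, scipy, OpenCV 4.12 (cv2) and the standard library are available. Lean on these libraries where they do the work, as an engineer would, in place of code of your own. Each camera call takes 0.05 s, during which the arm holds its last target.

### The job

On the candle-packing bench the reel of brown paper tape has to be changed, so its wing nut must be slackened, but nobody remembers whether its thread is left- or right-handed. Take the wing nut on top of the stand that carries the reel, try which way it gives, turn it that way as far as it goes (about a fifth of a turn), and let go of it. Leave the wing nut on the empty stand alone.

Things in the scene. Friction and masses are not known exactly. Their poses are not given: they have to be found in the camera images.
- reel_nut_grip (a point): Grip point on the axis of the steel wing nut on the stand with the brown tape reel (140 mm wide, 60 tall), 122 mm above the bench. The nut is an upright flat bar 64 mm long, 14 thick, 30 tall; its lower edge is 16 mm below this point, a 60 mm wide flange 26 mm below, its top 14 mm above with a thin stud end 8 mm higher. Site x runs along the bar, y across its 14 mm, z up; turns with the nut.
- reel_nut (a joint): Angle of that nut, rad, 0 at the start, positive anticlockwise seen from above. One way is tight and solid (gives less than 0.12 rad); the other way turns against about 0.1 N m of friction to a stop at 1.25 rad (72 degrees) and stays where it is left. Which way is free differs from start to start, cannot be seen and is found only by trying.
- empty_nut_grip (a point): The same point on the identical wing nut of the empty stand, to be left alone. This stand has only a bare 24 mm steel spindle, no reel. Both stands are fixed to the bench, have round painted bases 152 mm wide and 30 tall, and their left and right places may be swapped.
- empty_nut (a joint): Angle of the empty stand's nut, rad, 0 at the start, positive anticlockwise from above. It turns easily either way and must not be turned.

How it is judged (in metres and radians):
At the end, for the whole second after the job is handed in: The wing nut over the reel has been turned the way it gives, to within 0.2 rad (11 degrees) of its stop, and is at rest; the wing nut on the empty stand is within 0.2 rad of where it was ((value of joint reel_nut above 1.05 rad or value of joint reel_nut below -1.05 rad) and velocity of joint reel_nut between -0.05 and 0.05 rad/s and value of joint empty_nut between -0.2 and 0.2 rad); the robot touches nothing.
It fails at once if the wing nut on the empty stand is turned by more than 0.2 rad (value of joint empty_nut above 0.2 rad or value of joint empty_nut below -0.2 rad).
It also fails if it takes over 35 s, if anything falls off the work surface, if the arm or the gripper's body presses on something with over 40 N, if the wrist force passes 120 N, or if a joint passes its speed limit or range.

## Working session

There is one attempt and no reset: what is moved stays moved. The work goes in short steps, Python scripts to look and compute and a tool call to move; the robot and the scene stay as the last step left them, time stands still between calls to the robot, and variables do not carry over. Pictures are saved under pics/ and viewed, and the job is handed in when it is done.

Besides the shell and the picture viewer there is one more tool, called after "Emit:" as name(argument=value, ...), one argument or row to a line, values as JSON. step_arm: Moves the arm, as the interface text tells. Its arguments: {"type":"object","properties":{"moves":{"type":"array"},"squeeze":{"type":"number"}},"required":["moves"]}

```bash
mkdir -p pics; python3 - <<'E'
from rig import bot
import cv2,numpy as np
s=bot.read_state();print(s['clock'],s['tcp_pos'],np.round(s['tcp_rot'],3).tolist(),s['finger_gap'],s['ft_force'])
ims=[]
for n in ("side","top"):
    c=bot.read_camera(n);np.savez(f"pics/{n}.npz",**c);print(n,c['K'].tolist(),np.round(c['pose'],3).tolist())
    cv2.imwrite(f"pics/{n}1.png",c['img'])
E
```

```text
0.0 [0.14230012 0.60820142 0.21883468] [[-0.0, -0.974, 0.228], [-0.001, 0.228, 0.974], [-1.0, -0.0, -0.001]] 0.9989688693418068 [-0.07094906 -0.89676707  0.35837716]
side [[368.3547190061175, 0.0, 256.30764178319026], [0.0, 368.3547190061175, 184.99781722987677], [0.0, 0.0, 1.0]] [[-0.932, -0.176, 0.316, 0.341], [-0.361, 0.491, -0.793, 0.503], [-0.015, -0.853, -0.521, 0.486], [0.0, 0.0, 0.0, 1.0]]
top [[479.2791266555066, 0.0, 253.92297728654069], [0.0, 479.2791266555066, 199.6646542619366], [0.0, 0.0, 1.0]] [[-0.007, -0.998, 0.061, 0.499], [-1.0, 0.008, 0.022, -0.02], [-0.022, -0.061, -0.998, 1.068], [0.0, 0.0, 0.0, 1.0]]
```

View pics/side1.png

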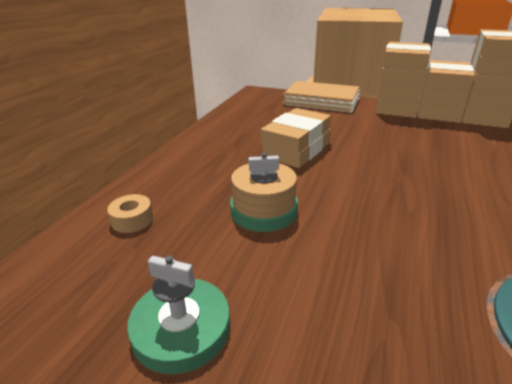

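View pics/top1.png

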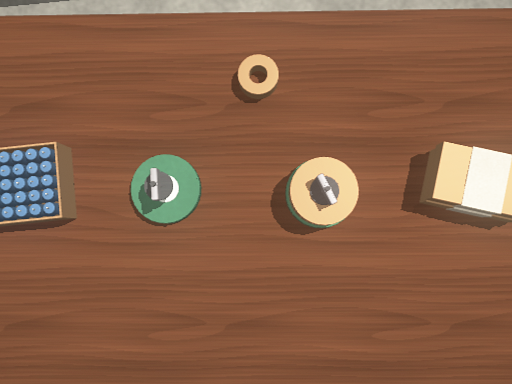

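The top view shows the tape reel with its nut at about (325,189). The empty stand's nut is at about (154,184). Next I'll measure the reel nut.

```bash
cat > h.py <<'E'
import numpy as np,cv2
def cloud(c):
    z=c['range_z'];v,u=np.mgrid[:z.shape[0],:z.shape[1]];K=c['K']
    p=np.stack([(u-K[0,2])/K[0,0]*z,(v-K[1,2])/K[1,1]*z,z],-1)
    return p@c['pose'][:3,:3].T+c['pose'][:3,3]
E
python3 - <<'E'
from h import *
for n,boxes in (("top",[(300,160,350,220),(140,160,185,210)]),("side",[(230,140,300,200),(140,245,210,300)])):
    c=np.load(f"pics/{n}.npz");P=cloud(c)
    for i,(a,b,d,e) in enumerate(boxes):
        p=P[b:e,a:d];im=c['img'][b:e,a:d].astype(int)
        grey=(im.max(-1)-im.min(-1)<30)
        for lo,hi in ((.124,.142),(.106,.142)):
            m=(p[...,2]>lo)&(p[...,2]<hi)&(im.max(-1)>60)&grey
            q=p[m]
            if len(q)<5: print(n,i,lo,len(q));continue
            (cx,cy),(w,h),ang=cv2.minAreaRect((q[:,:2]*1000).astype(np.float32))
            ev,V=np.linalg.eigh(np.cov(q[:,:2].T));d1=V[:,1]
            print(n,i,lo,m.sum(),'c',cx,cy,'size',w,h,'mean',q.mean(0),'dir',np.degrees(np.arctan2(d1[1],d1[0])),'zmax',q[:,2].max())
    cv2.imwrite(f"pics/{n}_z.png",cv2.resize(c['img'][boxes[0][1]-10:boxes[0][3]+10,boxes[0][0]-20:boxes[0][2]+20],None,fx=6,fy=6))
E
```

```text
top 0 0.124 230 c 576.1937255859375 -140.64988708496094 size 61.791229248046875 14.101861953735352 mean [ 0.57569847 -0.140063    0.13524175] dir -153.29859279558593 zmax 0.14198765443941075
top 0 0.106 261 c 576.1937255859375 -140.64988708496094 size 61.791229248046875 14.101861953735352 mean [ 0.5753492  -0.13946753  0.13297233] dir -153.36786247042406 zmax 0.14198765443941075
top 1 0.124 236 c 588.8720703125 197.96148681640625 size 62.747501373291016 14.633028984069824 mean [0.58892711 0.19648371 0.13477803] dir -177.1857240170684 zmax 0.1419578634110178
top 1 0.106 289 c 589.0035400390625 197.9529571533203 size 63.01805114746094 14.698942184448242 mean [0.58862306 0.19559191 0.13145515] dir -177.27611532250103 zmax 0.1419578634110178
side 0 0.124 217 c 578.87548828125 -138.58192443847656 size 61.60209274291992 14.697450637817383 mean [ 0.57779654 -0.13593171  0.13150156] dir -153.27358345881382 zmax 0.1405490272294752
side 0 0.106 418 c 578.9362182617188 -138.5520782470703 size 61.737369537353516 14.697450637817383 mean [ 0.57773203 -0.13520479  0.12376619] dir -153.4958031532827 zmax 0.1405490272294752
side 1 0.124 522 c 591.14453125 199.20587158203125 size 63.27641296386719 14.829383850097656 mean [0.58871357 0.2019625  0.13266946] dir -175.95723047404124 zmax 0.14179663307479506
side 1 0.106 889 c 590.8572998046875 199.2976531982422 size 63.86307907104492 15.03519058227539 mean [0.58819571 0.20293306 0.12569531] dir -175.53737546425327 zmax 0.14179663307479506
```

View pics/top_z.png

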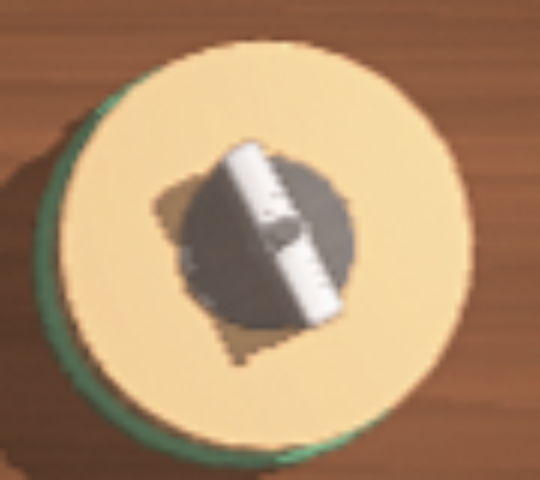

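Top and side views agree on the reel nut: centre about (0.577,-0.139), bar direction about 26.7°, size 62x14 mm, top about 0.136. All of this matches the given data. I'll go above it at the current height, then turn.

Emit:
step_arm(
  moves=[
    [0,-0.93,-0.98,0,0,0,94],
    [0,-0.93,-0.98,0,0,0,94],
    [0,-0.93,-0.98,0,0,0,94],
    [0,-0.93,-0.98,0,0,0,94],
    [0,-0.93,-0.98,0,0,0,94],
    [0,-0.93,-0.98,0,0,0,94],
    [0,-0.93,-0.98,0,0,0,94],
    [0,-0.93,-0.98,0,0,0,94],
  ],
)

```text
clock: 1.1
tcp_pos: [0.3612, 0.2337, 0.2195]
tcp_rot: [[0.0, -0.974, 0.228], [0.0, 0.228, 0.974], [-1.0, 0.0, 0.0]]
ft_force: [2.1, 0.3, 0.1]
finger_gap: 0.996
```

```bash
python3 - <<'E'
from rig import bot
s=bot.read_state();print(s['clock'],s['tcp_pos'],s['qpos'],s['tcp_rot'])
E
```

```text
1.1 [0.3612417  0.23373972 0.21948061] [-50.58557555   3.39737392  14.15250815 119.01645527  -0.98871471
  57.68776448  40.90780954] [[ 1.63773250e-05 -9.73723338e-01  2.27734190e-01]
 [ 1.28956088e-04  2.27734191e-01  9.73723329e-01]
 [-9.99999992e-01  1.34207269e-05  1.29297230e-04]]
```

Emit:
step_arm(
  moves=[
    [0,-0.93,-0.98,0,0,0,94],
    [0,-0.93,-0.98,0,0,0,94],
    [0,-0.93,-0.98,0,0,0,94],
    [0,-0.93,-0.98,0,0,0,94],
    [0,-0.93,-0.98,0,0,0,94],
    [0,-0.93,-0.98,0,0,0,94],
    [0,-0.93,-0.98,0,0,0,94],
    [0,-0.93,-0.98,0,0,0,94],
    [0,0,0,1,0,0,94],
    [0,0,0,1,0,0,94],
    [0,0,0,1,0,0,94],
    [0,0,0,1,0,0,94],
    [0,0,0,1,0,0,94],
    [0,0,0,1,0,0,94],
    [0,0,0,1,0,0,94],
    [0,0,0,1,0,0,94],
    [0,0,0,1,0,0,94],
    [0,0,0,1,0,0,94],
    [0,0,0,1,0,0,94],
    [0,0,0,1,0,0,94],
  ],
)

```text
clock: 3.6
tcp_pos: [0.5789, -0.1376, 0.2192]
tcp_rot: [[-0.001, -0.287, 0.958], [-0.0, 0.958, 0.287], [-1.0, 0.0, -0.0]]
ft_force: [-0.1, -0.3, -0.5]
finger_gap: 0.998
```

Emit:
step_arm(
  moves=[
    [0,0,0,1,0,0,94],
    [0,0,0,1,0,0,94],
    [0,0,0,1,0,0,94],
    [0,0,0,1,0,0,94],
    [0,0,0,1,0,0,94],
    [0,0,0,1,0,0,94],
    [0,0,0,1,0,0,94],
    [0,0,0,1,0,0,94],
    [0,0,0,1,0,0,94],
    [0,0,0,1,0,0,94],
    [0,0,0,1,0,0,94],
    [0,0,0,1,0,0,94],
    [0,0,0,1,0,0,94],
    [0,0,0,1,0,0,94],
    [0,0,0,1,0,0,94],
    [0,0,0,1,0,0,94],
  ],
)

```text
clock: 5.6
tcp_pos: [0.5789, -0.1376, 0.2192]
tcp_rot: [[-0.001, 0.894, 0.449], [0.0, 0.449, -0.894], [-1.0, -0.0, -0.0]]
ft_force: [-0.3, 0.1, 0.2]
finger_gap: 1.002
```

```bash
python3 - <<'E'
from rig import bot
from h import *
s=bot.read_state();print(s['clock'],s['tcp_pos'],np.round(s['qpos'],1))
c=bot.read_camera("wrist");cv2.imwrite("pics/w1.png",c['img'])
P=cloud(c);im=c['img'].astype(int)
d=np.hypot(P[...,0]-.577,P[...,1]+.139)
m=(P[...,2]>.127)&(P[...,2]<.1385)&(d<.045)&(c['range_z']>0)
q=P[m];print(m.sum(),q.mean(0),cv2.minAreaRect((q[:,:2]*1000).astype(np.float32)))
E
```

```text
5.6 [ 0.57891917 -0.13755912  0.21921431] [-34.2  34.5  64.   98.3 -33.2  68.6 -24.7]
1110 [ 0.58153633 -0.1415321   0.13604921] ((580.0587768554688, -142.17970275878906), (63.47575378417969, 13.7413911819458), 27.178632736206055)
```

View pics/w1.png

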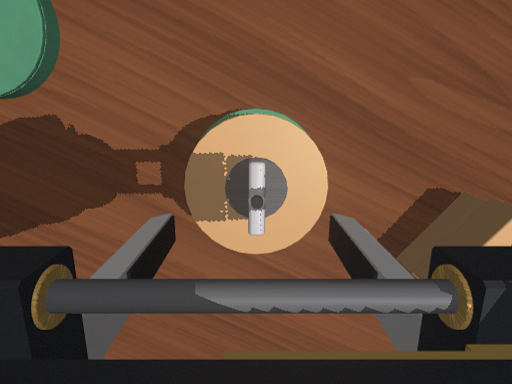

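The wrist view shows the nut bar at (257,200) aligned with the jaws, and the cloud gives 63x14 mm at 27.2°. The mean of the three views is (0.578,-0.1405), so I'll correct by about 3 mm and descend 100 mm.

Emit:
step_arm(
  moves=[
    [0.5,-0.04,0.06,0,0,0,94],
    [0.5,0,0,0,0,0,94],
    [0.5,0,0,0,0,0,70],
    [0.5,0,0,0,0,0,50],
    [0.5,0,0,0,0,0,40],
    [0,0,0,0,0,0,30],
    [0,0,0,0,0,0,20],
  ],
  squeeze=40,
)

```text
clock: 6.52
tcp_pos: [0.5789, -0.1409, 0.1199]
tcp_rot: [[0.001, 0.892, 0.451], [-0.0, 0.451, -0.892], [-1.0, 0.0, 0.001]]
ft_force: [-0.7, 0.6, 0.7]
finger_gap: 0.501
```

Emit:
step_arm(
  moves=[
    [0,0,0,0,0,0,5],
    [0,0,0,0,0,0,5],
    [0,0,0,0,0,0,5],
    [0,0,0,0,0,0,5],
  ],
)

```text
clock: 7.02
tcp_pos: [0.5793, -0.1417, 0.1198]
tcp_rot: [[0.002, 0.893, 0.451], [-0.002, 0.451, -0.893], [-1.0, 0.001, 0.003]]
ft_force: [6.4, -7.1, -7.2]
finger_gap: 0.15
```

```bash
python3 - <<'E'
from rig import bot
import cv2,numpy as np
s=bot.read_state();print(s['clock'],s['tcp_pos'],np.round(s['qpos'],1),s['finger_gap']*94,s['ft_force'],s['torque'])
c=bot.read_camera("side");cv2.imwrite("pics/s2.png",c['img'])
E
```

```text
7.025 [ 0.5793362  -0.1417161   0.11976029] [-29.8  40.5  57.7 103.1 -39.7  59.1 -19.8] 14.14492597482946 [ 6.39018157 -7.14571706 -7.16004142] [-1.40610169 -1.17937973 -0.08641995]
```

View pics/s2.png

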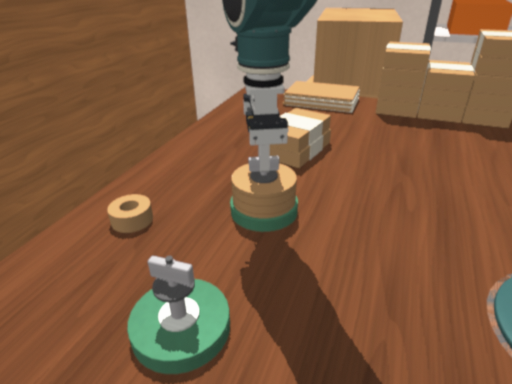

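The fingers hold the bar at 14.1 mm, and the side view shows the gripper on the reel nut at (264,168). Now I'll try the clockwise direction in small steps, with a small shift to take off the side force.

Emit:
step_arm(
  moves=[
    [0,0,0.02,0.6,0,0,5],
    [0,0,0,0.7,0,0,5],
    [0,0,0,0.7,0,0,5],
  ],
)

```text
clock: 7.45
tcp_pos: [0.5796, -0.1417, 0.1198]
tcp_rot: [[0.001, 0.957, 0.288], [-0.001, 0.288, -0.957], [-1.0, 0.001, 0.001]]
ft_force: [3.7, -3.8, -0.6]
finger_gap: 0.159
```

```bash
cat > st.py <<'E'
from rig import bot
import numpy as np
s=bot.read_state();R=s['tcp_rot'];print(s['clock'],s['tcp_pos'],np.round(s['qpos'],1),s['finger_gap']*94,np.round(s['ft_force'],1),np.round(s['torque'],2),'heading',np.degrees(np.arctan2(R[1][2],R[0][2])))
E
python3 st.py
```

```text
7.45 [ 0.57957801 -0.1416918   0.11980228] [-30.9  41.9  59.9 103.  -41.7  60.3 -28.3] 14.915154393845535 [ 3.7 -3.8 -0.6] [-0.54 -0.56  1.02] heading -73.23330712635031
```

After 10° clockwise the resisting moment is +1.0 N m, ten times the friction, and the jaws are being pried open (14.9 mm). This is the tight way, so I'll go anticlockwise.

Emit:
step_arm(
  moves=[
    [0,0,0,-1,0,0,5],
    [0,0,0,-1,0,0,5],
    [0,0,0,-1,0,0,5],
    [0,0,0,-1,0,0,5],
    [0,0,0,-1,0,0,5],
  ],
)

```text
clock: 8.07
tcp_pos: [0.5797, -0.1415, 0.1198]
tcp_rot: [[0.001, 0.743, 0.669], [-0.001, 0.669, -0.743], [-1.0, 0.001, 0.001]]
ft_force: [3.6, -1.8, -3.0]
finger_gap: 0.149
```

```bash
python3 st.py
```

```text
8.075 [ 0.57969049 -0.14145318  0.11975207] [-27.8  38.7  54.2 103.  -36.8  57.8  -6.9] 14.023336999234608 [ 3.6 -1.8 -3. ] [-0.17 -0.89 -0.1 ] heading -48.005478806158386
```

Anticlockwise is free, with only -0.10 N m. I'll carry on towards the stop at heading about +8°.

Emit:
step_arm(
  moves=[
    [0,0,0,-1,0,0,5],
    [0,0,0,-1,0,0,5],
    [0,0,0,-1,0,0,5],
    [0,0,0,-1,0,0,5],
    [0,0,0,-1,0,0,5],
    [0,0,0,-1,0,0,5],
    [0,0,0,-1,0,0,5],
    [0,0,0,-1,0,0,5],
    [0,0,0,-1,0,0,5],
    [0,0,0,-1,0,0,5],
    [0,0,0,-1,0,0,5],
  ],
)

```text
clock: 9.45
tcp_pos: [0.5792, -0.1412, 0.1197]
tcp_rot: [[0.0, -0.122, 0.993], [0.0, 0.993, 0.122], [-1.0, 0.0, 0.0]]
ft_force: [-0.1, 1.3, 1.9]
finger_gap: 0.144
```

```bash
python3 st.py
```

```text
9.45 [ 0.57922583 -0.14124374  0.11972289] [-19.7  33.1  41.1 102.7 -26.4  54.1  39.7] 13.548214204403521 [-0.1  1.3  1.9] [ 0.19  0.05 -0.12] heading 6.993599389884925
```

Emit:
step_arm(
  moves=[
    [0,0,0,-0.6,0,0,5],
    [0,0,0,0,0,0,5],
  ],
)

```text
clock: 9.7
tcp_pos: [0.5792, -0.1413, 0.1197]
tcp_rot: [[0.001, -0.17, 0.985], [0.0, 0.985, 0.17], [-1.0, 0.0, 0.001]]
ft_force: [0.7, 0.9, 1.2]
finger_gap: 0.146
```

```bash
python3 st.py
```

```text
9.7 [ 0.57921497 -0.14131599  0.1197255 ] [-19.2  32.9  40.4 102.7 -25.9  53.9  42.1] 13.752844215641243 [0.7 0.9 1.2] [ 0.35 -0.11 -0.64] heading 9.776694714258529
```

The moment rises to -0.64 N m at heading 9.8°, so the stop is reached. I'll open and retreat upward.

Emit:
step_arm(
  moves=[
    [0,0,0,0.2,0,0,30],
    [0,0,0,0,0,0,60],
    [0,0,0,0,0,0,60],
    [0,0,0,0,0,0,60],
    [-0.5,0,0,0,0,0,60],
    [-0.8,0,0,0,0,0,60],
    [-0.8,0,0,0,0,0,60],
    [-0.8,0,0,0,0,0,60],
    [0,0,0,0,0,0,60],
    [0,0,0,0,0,0,60],
  ],
)

```text
clock: 10.95
tcp_pos: [0.5789, -0.1412, 0.2358]
tcp_rot: [[0.0, -0.154, 0.988], [0.0, 0.988, 0.154], [-1.0, 0.0, 0.0]]
ft_force: [-0.3, -1.0, -0.1]
finger_gap: 0.642
```

```bash
python3 st.py; python3 - <<'E'
from rig import bot
from h import *
c=bot.read_camera("wrist");cv2.imwrite("pics/w3.png",c['img'])
P=cloud(c)
d=np.hypot(P[...,0]-.579,P[...,1]+.141)
m=(P[...,2]>.127)&(P[...,2]<.1385)&(d<.045)&(c['range_z']>0)
q=P[m];ev,V=np.linalg.eigh(np.cov(q[:,:2].T));a=V[:,1]
print(m.sum(),q.mean(0),cv2.minAreaRect((q[:,:2]*1000).astype(np.float32)),np.degrees(np.arctan2(a[1],a[0])))
c=bot.read_camera("side");cv2.imwrite("pics/s3.png",c['img'])
P=cloud(c)[245:300,140:210];im=c['img'][245:300,140:210].astype(int)
m=(P[...,2]>.124)&(P[...,2]<.142)&(im.max(-1)>60)&(im.max(-1)-im.min(-1)<30)
q=P[m];ev,V=np.linalg.eigh(np.cov(q[:,:2].T));a=V[:,1];print('empty',np.degrees(np.arctan2(a[1],a[0])))
E
```

```text
10.95 [ 0.57893956 -0.14119831  0.23575056] [-23.2  25.4  45.4  96.9 -19.6  65.9  36.4] 60.352460142792914 [-0.3 -1.  -0.1] [-0.03  0.06 -0.04] heading 8.835732981462414
991 [ 0.57951298 -0.14073332  0.13615486] ((580.0269165039062, -142.41363525390625), (13.950883865356445, 63.38246536254883), 8.517412185668945) 98.40281131805544
empty -175.83012570884006
```

View pics/w3.png

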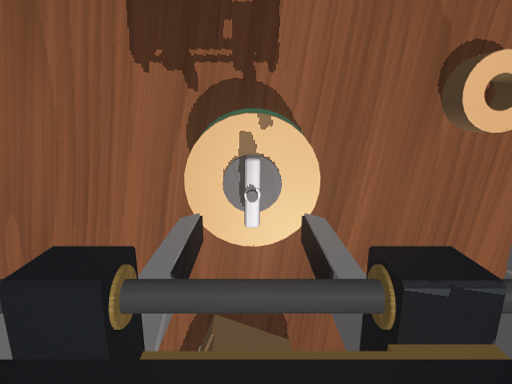

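View pics/s3.png

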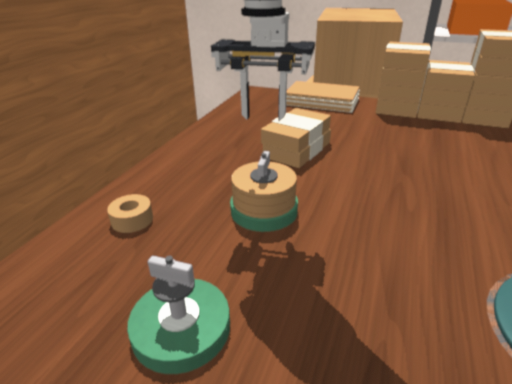

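The bar is now at 98.4°, up from about 26.9°, so it has turned about 71.5° (1.25 rad). The wrist view shows the bar at (252,192) free between the open jaws. The side view shows the empty nut at (172,272) unmoved, and the gripper clear of everything.

```bash
python3 -c "
from rig import bot
print(bot.job_done())"
```

```text
the job is handed in; nothing more can be done
None
```

The wing nut over the reel is slackened: its free way is anticlockwise seen from above. I turned it to its stop, let go, and handed the job in at about 11 s.

- **Finding the free way:** I tried clockwise first. It pushed back with about 1.0 N m and pried the jaws open slightly, so that is the tight way. Anticlockwise gave at about 0.1 N m until the moment rose to 0.64 N m at the stop.
- **Reel nut:** in the wrist camera, the bar went from about 27° to 98.4°, a turn of about 71.5° (1.25 rad).
- **Empty nut:** in the side camera, its bar direction was unchanged, at -176.0° before and -175.8° after.
- **Gripper:** it is open and about 10 cm above the reel nut, touching nothing, and the wrist force is near zero.

The three cameras disagreed by up to 4 mm on the nut's centre. I used their mean, and the grip closed on it at 14.1 mm as expected. No check failed.

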